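# Lay the metal mounts on their beds on a dark panel

## Robot

A 6-joint arm with a two-finger parallel gripper is mounted at the origin on the work surface. World frame = base frame: x ahead of the robot, y to its left, z up, the work surface at z = 0. Lengths are in m, angles in rad, forces in N, time in s.
With the tool pointing down it reaches from about 0.3 to 1 m from the base axis. Payload 5.1 kg.
Tool frame: the origin (TCP) lies at the very end of the fingers, on their centre line; the grasp point (between the pads) lies r.grip_depth behind it (r.grip_depth is the distance from the TCP to the grasp point, in m); z points along the fingers, y is the line along which they close (so a half turn about z gives the same grasp; the last joint's range is limited). The gripper opens to 95 mm and grips with 3 to 60 N. Pads are 20 mm wide; open, the fingers measure 119 mm over their backs; the gripper's body (75 mm by 180 mm) begins 59 mm behind the grasp point.
Start: joints at [-1.212, 0.124, 1.65, -0, 1.367, -0.083], TCP at [0.278, -0.588, 0.215] pointing down, gripper open.
Joint ranges: [-2.61, 2.61], [-1.02, 2.33], [0.03, 2.71], [-1.35, 4.49], [0.32, 2.68], [-2.91, 2.91]. Speed limits (rad/s): [2.57, 2.57, 3.14, 3.14, 3.14, 3.14].

## Interface

Orientations are given as a 3x3 rotation matrix whose columns are the frame's x, y, z axes.
In Python, from workcell import sensors, imaging, job, r gives the robot as it stands.
- The arm moves only by the tool carry_out, never from a script. Its argument "moves" is a list of rows, each a list of 6 numbers: the shift along the tool's x, y, z normalised to -1 to 1, where 1 is 15 cm, then the turn, a rotation vector about the tool's x, y, z normalised to -1 to 1, where 1 is 2 rad. A call has 1 to 10 rows; each row is the pose to reach, as a shift and turn from the pose commanded when the call began, along the tool's axes at that moment; what a row does not reach only later rows make up. A row lasts 1/12 s, in which the tool goes at most 41.7 mm and 7.16 degrees, less where a joint would pass 70% of its speed; a pose out of reach is approached as far as the arm can. A call with a number of a shift or a turn outside -1 to 1 is refused whole. A call with a gripper value outside its range is refused whole. "grip" is the gripper command: -1 is shut, 1 is fully open, values between are in proportion, set as the call begins (left out, the last holds). The fingers move at their own pace and stop on an object; "grip_force" is the grip in N (left out, the last holds). Time passes only in rows, so rows that repeat a pose let the fingers close. It gives the time, the measured TCP pose, the force, the opening and the grip force at its end, in the units of the state.
- sensors.state(): the state, without advancing time (a new reading comes with each control period).
- imaging.snapshot(name): name is "scene" or "top" or "wrist"; returns the picture (480x640x3 uint8, blue, green, red); there is no depth.
- imaging.camera_params(name): a dict with "fx", "fy", "cx", "cy" (pixels), "D" ([k1, k2, p1, p2, k3] as OpenCV has them; the pictures are not rectified), "rvec" (rotation vector, rad) and "tvec" (3), from world to camera coordinates, as OpenCV has them; the wrist camera has in their place "T_tool_cam" (4x4, takes a point from camera to tool coordinates, whose origin is the TCP and whose axes are the flange's). Camera axes: x right, y down, z forward; pixel columns grow to the right and rows downward; lengths in m; the calibration is good to about 2 mm. A picture is of the moment at which its call begins: read the wrist's pose just before it. camera_params takes no time and is no camera call.
- job.job_done(): hands the job in; it is judged then, once.
Trained networks look in the newest picture that a camera, given by its name, has taken for a name from the list of things; names that differ only in an ending like _2 or _b are one class to them, and where a whole thing is asked for, a point or a joint stands for the part that bears it (a point fixed in the world has none). Each returns a list of dicts, best first, with "conf" (0 to 1); they miss things now and then, are a little off and sometimes report something else, mostly with a low value. They report only what shows in the picture. A call takes as long as a camera call. They do not tell look-alikes from the thing itself.
- imaging.recognise(camera, query): "centre" ([x, y, z] in m, in world coordinates, good to about 4 mm: the middle of the surface that is visible of it).
- imaging.outline_of(camera, query): "mask" (480x640 bool, what is visible of it).
The state is a dict: "clock": time; "q": joint angles; "joint_velocities": joint speeds; "joint_torque": joint torques, N m; "tool_pos": TCP position; "eef_rot": TCP orientation; "contact_force": force on the tool from outside, world axes, zero at the start; "moment": the same for the moment, N m; "gripper_width": finger opening in m; "grip_force": force on a finger pad.
Only numpy, scipy, OpenCV 4.12 (cv2) and the standard library are available. Lean on these libraries where they do the work, as an engineer would, in place of code of your own. Each camera call takes 0.05 s, during which the arm holds its last target. There are 200 camera calls.

## Task

Before gluing up, lay the four aluminium mounts on the dark panel: each one face up on the bare-wood bed that has its own shape and size, centred on it and lined up so that it covers the pale wood. Leave all four lying flat and released, and do not disturb the sanding block or the glue jar.

Things in the scene. Friction and masses are not known exactly. Their poses are not given: they have to be found in the camera images.
- long_center (a point): The long bar aluminium mount: 100 x 26 mm, 21 mm high overall (an 18 mm high straight-sided base, then a 3 mm raised field set in 6 mm from the edges), about 140 g, loose, lying flat on the bench (z = 0). Can be gripped from above by its long sides, 26 mm apart. The point is its centre, 10.5 mm above its underside; z is up, x runs along its length, y across its 26 mm width.
- bed_long: Bare pale-wood glue bed for the long bar mount: a flat patch, 100 x 26 mm, on the dark fixed panel (270 x 350 x 22 mm, flat on the bench); the mount rests on the surface. Beds in two rows, the neighbour across y about 120 mm off, along x about 160. Origin: middle of the patch at the panel's top, 22 mm above the bench; z is up, x runs along its length, y across its 26 mm width.
- short_center (a point): The short bar aluminium mount: 60 x 26 mm, 21 mm high overall (an 18 mm high straight-sided base, then a 3 mm raised field set in 6 mm from the edges), about 85 g, loose, lying flat on the bench (z = 0). Can be gripped from above by its long sides, 26 mm apart. The point is its centre, 10.5 mm above its underside; z is up, x runs along its length, y across its 26 mm width.
- bed_short: Bare pale-wood glue bed for the short bar mount: a flat patch, 60 x 26 mm, on the dark fixed panel (270 x 350 x 22 mm, flat on the bench); the mount rests on the surface. Beds in two rows, the neighbour across y about 120 mm off, along x about 160. Origin: middle of the patch at the panel's top, 22 mm above the bench; z is up, x runs along its length, y across its 26 mm width.
- round_center (a point): The round aluminium mount: 48 mm across, 21 mm high overall (an 18 mm high straight-sided base, then a 3 mm raised field set in 6 mm from the edges), about 100 g, loose, lying flat on the bench (z = 0). Can be gripped from above by any diameter. The point is its centre, 10.5 mm above its underside; z is up; yaw means nothing.
- bed_round: Bare pale-wood glue bed for the round mount: a flat patch, 48 mm across, on the dark fixed panel (270 x 350 x 22 mm, flat on the bench); the mount rests on the surface. Beds in two rows, the neighbour across y about 120 mm off, along x about 160. Origin: middle of the patch at the panel's top, 22 mm above the bench; z is up, x roughly along its row.
- square_center (a point): The square aluminium mount: 48 x 48 mm, 21 mm high overall (an 18 mm high straight-sided base, then a 3 mm raised field set in 6 mm from the edges), about 125 g, loose, lying flat on the bench (z = 0). Can be gripped from above by either pair of opposite sides. The point is its centre, 10.5 mm above its underside; z is up, x and y are square to its sides.
- bed_square: Bare pale-wood glue bed for the square mount: a flat patch, 48 x 48 mm, on the dark fixed panel (270 x 350 x 22 mm, flat on the bench); the mount rests on the surface. Beds in two rows, the neighbour across y about 120 mm off, along x about 160. Origin: middle of the patch at the panel's top, 22 mm above the bench; z is up, x and y are square to its sides.
- sander: Bystander: a cork sanding block with a reddish sole, 120 x 60 x 32 mm, loose on the bench beyond the mounts. Origin at the centre of its underside, x along its length.
- glue: Bystander: a jar of glue with a red cap, 56 mm across and 100 mm tall, standing loose on the bench. Origin at the centre of its underside, z up.
There are look-alikes about, which are no part of the job. What is shaped like the part that bears square_center but purple or yellow is not meant.

How it is judged:
At the end, for the whole second after the job is handed in: Each mount rests flat (within 0.1 rad), face up, on the panel with its centre within 10 mm of the centre of the bed of its own shape; the two bars and the square are turned to their beds within 0.2 rad (half turns of the bars and quarter turns of the square count the same); all are still (horizontal distance between long_center and bed_long below 0.01 m and z of long_center in the frame of bed_long between 0.007 and 0.014 m and angle between each of long_center, short_center, round_center, square_center's own z axis and vertical below 0.1 rad and linear speed of each of mount_long, mount_short, mount_round, mount_square below 0.01 m/s and angle between the x axis of long_center and the x axis of bed_long, either way round below 0.2 rad and horizontal distance between short_center and bed_short below 0.01 m and z of short_center in the frame of bed_short between 0.007 and 0.014 m and angle between the x axis of short_center and the x axis of bed_short, either way round below 0.2 rad and horizontal distance between round_center and bed_round below 0.01 m and z of round_center in the frame of bed_round between 0.007 and 0.014 m and horizontal distance between square_center and bed_square below 0.01 m and z of square_center in the frame of bed_square between 0.007 and 0.014 m and (angle between the x axis of square_center and the x axis of bed_square, either way round below 0.2 rad or angle between the x axis of square_center and the y axis of bed_square, either way round below 0.2 rad)); the robot touches nothing.
It fails at once if the sanding block is pushed more than 20 mm or tipped (distance of sander from where it was at the start of the episode above 0.02 m or angle between sander's own z axis and vertical above 0.3 rad).
It fails at once if the glue jar is pushed more than 20 mm or tipped (distance of glue from where it was at the start of the episode above 0.02 m or angle between glue's own z axis and vertical above 0.3 rad).
It also fails if it takes over 106 s, if anything falls off the work surface, if the arm or the gripper's body presses on something with over 40 N, if the wrist force passes 120 N, or if a joint passes its speed limit or range.

## Working session

There is one attempt and no reset: what is moved stays moved. The work goes in short steps, Python scripts to look and compute and a tool call to move; the robot and the scene stay as the last step left them, time stands still between calls to the robot, and variables do not carry over. Pictures are saved under pics/ and viewed, at most 14 in all, crops included, and the job is handed in when it is done.

Besides the shell and the picture viewer there is one more tool, called after ">>>" in YAML: its name, and indented under it one key for each argument. carry_out: Moves the arm, as the interface text tells. Scaled input: -1 to 1 covers 15 cm each way for a shift and 2 rad each way for a turn. Its arguments: {"type":"object","properties":{"moves":{"type":"array"},"grip":{"type":"number"},"grip_force":{"type":"number"}},"required":["moves"]}

```bash
mkdir -p pics
python3 - <<'E'
from workcell import sensors, imaging, job, r
import cv2,numpy as np
s=sensors.state();print(s['clock'],s['tool_pos'],np.round(s['eef_rot'],3).tolist(),s['gripper_width'],r.grip_depth)
for c in ("top","scene"):
    im=imaging.snapshot(c);cv2.imwrite(f"pics/{c}0.png",im)
for q in ["long_center","short_center","round_center","square_center","bed_long","bed_short","bed_round","bed_square","sander","glue"]:
    print(q,[(np.round(d['centre'],3).tolist(),round(d['conf'],2)) for d in imaging.recognise("top",q)][:4])
print(imaging.camera_params("top"))
print(imaging.camera_params("wrist"))
E
```

```text
0.0 [ 0.27766781 -0.58701228  0.21339427] [[0.904, 0.428, -0.001], [0.428, -0.904, 0.002], [0.0, -0.002, -1.0]] 0.09542919501266534 0.0188
long_center [([0.445, -0.311, 0.016], 0.71)]
short_center [([0.617, -0.278, 0.021], 0.7)]
round_center [([0.481, -0.1, 0.021], 0.91)]
square_center [([0.615, -0.119, 0.019], 0.82), ([0.583, -0.017, 0.023], 0.67), ([0.704, -0.281, 0.022], 0.66)]
bed_long [([0.616, -0.278, 0.022], 0.66), ([0.477, 0.178, 0.017], 0.62)]
bed_short [([0.486, 0.327, 0.024], 0.92)]
bed_round [([0.604, 0.154, 0.024], 0.94), ([0.442, -0.31, 0.019], 0.55)]
bed_square [([0.626, 0.323, 0.024], 0.83)]
sander [([0.477, -0.101, 0.022], 0.69), ([0.74, -0.171, 0.03], 0.56)]
glue [([0.756, -0.017, 0.105], 0.82)]
{'fx': 470.8325386890948, 'fy': 470.8325386890948, 'cx': 320.3284591977761, 'cy': 241.690581011925, 'D': array([-0.12355493,  0.        ,  0.        ,  0.        ,  0.        ]), 'rvec': array([ 2.20298951, -2.14706251,  0.15871765]), 'tvec': array([-0.00326481,  0.61958739,  0.84378321])}
{'fx': 353.2981255182068, 'fy': 353.2981255182068, 'cx': 325.48703616100994, 'cy': 244.30710934971253, 'D': array([-0.00173482,  0.        ,  0.        ,  0.        ,  0.        ]), 'T_tool_cam': array([[ 1.47944901e-03, -9.62350306e-01, -2.71808204e-01,
         7.65089453e-02],
       [ 9.99998449e-01,  1.68361750e-03, -5.17950169e-04,
         1.23545213e-03],
       [ 9.56070554e-04, -2.71807016e-01,  9.62351304e-01,
        -1.69074267e-01],
       [ 0.00000000e+00,  0.00000000e+00,  0.00000000e+00,
         1.00000000e+00]])}
```

View pics/top0.png

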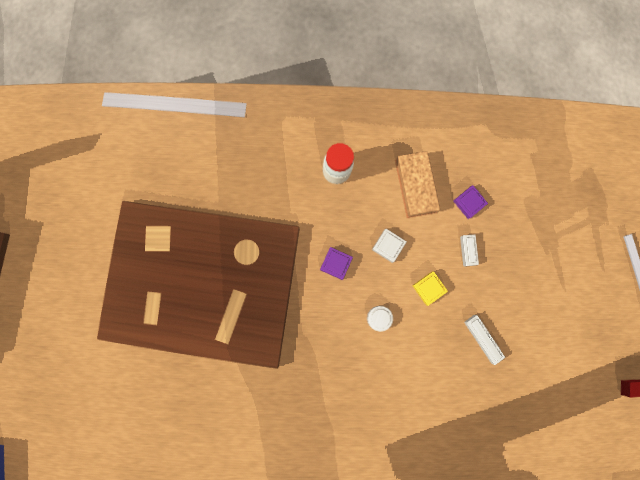

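View pics/scene0.png

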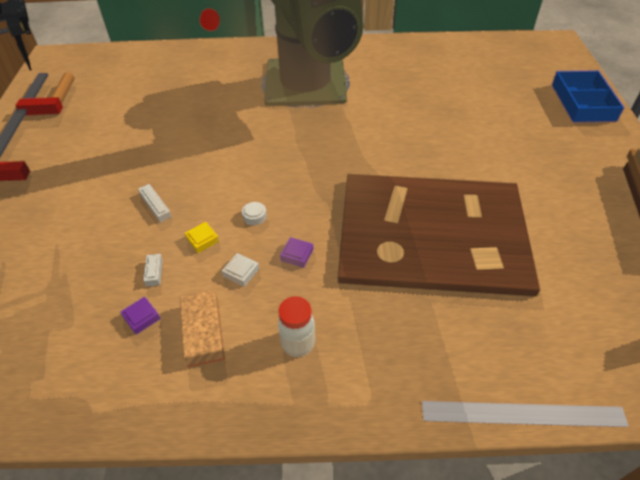

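The top view shows the aluminium mounts: long bar (486,340), short bar (470,250), round (380,318), square (389,245). The beds are square (158,238), round (246,251), short (152,308) and long (231,316). The purple and yellow squares are look-alikes. Next I fit the poses to colour masks.

```bash
cat > h.py <<'E'
import cv2,numpy as np
from scipy.optimize import minimize
from workcell import sensors, imaging, r
DIM=dict(long=(.1,.026),short=(.06,.026),square=(.048,.048),round=(.048,.048))
def project(P,cam):
    p=imaging.camera_params(cam);K=np.array([[p['fx'],0,p['cx']],[0,p['fy'],p['cy']],[0,0,1]])
    return cv2.projectPoints(np.float64(P),p['rvec'],p['tvec'],K,p['D'])[0].reshape(-1,2)
def model(k,x,y,a,z0,bed):
    w,h=DIM[k]
    if k=='round':
        t=np.linspace(0,2*np.pi,40);B=np.c_[np.cos(t),np.sin(t)]*w/2;T=B*(w/2-.006)/(w/2)
    else:
        B=np.array([[1,1],[-1,1],[-1,-1],[1,-1]])*[w/2,h/2];T=np.array([[1,1],[-1,1],[-1,-1],[1,-1]])*[w/2-.006,h/2-.006]
    P=[np.c_[B,0*B[:,0]]]
    if not bed:P+=[np.c_[B,0*B[:,0]+.018],np.c_[T,0*T[:,0]+.021]]
    P=np.vstack(P);c,s=np.cos(a),np.sin(a)
    P[:,:2]=P[:,:2]@np.array([[c,s],[-s,c]])+[x,y];P[:,2]+=z0
    return P
def fit(k,mask,x,y,z0,bed,cam='top'):
    S=4
    ys,xs=np.where(mask);u0,v0=xs.min()-12,ys.min()-12
    crop=mask[v0:ys.max()+13,u0:xs.max()+13].astype(np.float32)
    M=cv2.resize(crop,None,fx=S,fy=S,interpolation=cv2.INTER_LINEAR)>.5
    def cost(v):
        uv=(project(model(k,*v[:2]/1000,v[2]/20,z0,bed),cam)-[u0,v0]+.5)*S-.5
        im=np.zeros(M.shape,np.uint8)
        cv2.fillConvexPoly(im,np.round(cv2.convexHull(np.float32(uv))*16).astype(np.int32),1,shift=4)
        i=(im>0)&M;return 1-i.sum()/((im>0)|M).sum()
    best=None
    for a in ([0] if k=='round' else np.arange(0,np.pi if k in('long','short') else np.pi/2,.26)):
        v0_=np.array([x*1000,y*1000,a*20])
        R=minimize(cost,v0_,method='Nelder-Mead',options=dict(initial_simplex=v0_+np.array([[0,0,0],[6,0,0],[0,6,0],[0,0,4.]]),maxiter=150))
        if best is None or R.fun<best.fun:best=R
    return best.x[0]/1000,best.x[1]/1000,best.x[2]/20,1-best.fun
E
python3 - <<'E'
from h import *
im=imaging.snapshot('top')
for k,q,xy in [('long','long_center',(.445,-.311)),('short','short_center',(.617,-.278)),('round','round_center',(.481,-.1)),('square','square_center',(.615,-.119)),
 ('long','bed_long',(.477,.178)),('short','bed_short',(.486,.327)),('round','bed_round',(.604,.154)),('square','bed_square',(.626,.323))]:
    bed=q[0]=='b';z=.022 if bed else 0
    u=project([[*xy,.02]],'top')[0]
    c=[d for d in imaging.outline_of('top',q) if np.any(d['mask'])]
    f=lambda d:np.hypot(*(np.array(np.where(d['mask'])).mean(1)[::-1]-u))
    c=[d for d in c if f(d)<15]
    if c: print(q,'net',c[0]['mask'].sum(),np.round(fit(k,c[0]['mask'],*xy,z,bed),4))
    # colour-based check
    x0,y0=np.int32(u)-45;w=cv2.cvtColor(im[y0:y0+90,x0:x0+90],cv2.COLOR_BGR2HSV)
    m=(w[...,2]>130)if bed else (w[...,1]<60)
    n,l,st,ce=cv2.connectedComponentsWithStats(np.uint8(m))
    j=min(range(1,n),key=lambda j:np.hypot(*(ce[j]-45))+ (99 if st[j,4]<100 else 0))
    mm=np.zeros(im.shape[:2],bool);mm[y0:y0+90,x0:x0+90]=l==j
    print(q,'col',mm.sum(),np.round(fit(k,mm,*xy,z,bed),4))
E
```

```text
long_center net 756 [ 0.4404 -0.3104  3.7658  0.9079]Traceback (most recent call last):
  File "<stdin>", line 17, in <module>
  File "h.py", line 32, in fit
    R=minimize(cost,v0_,method='Nelder-Mead',options=dict(initial_simplex=v0_+np.array([[0,0,0],[6,0,0],[0,6,0],[0,0,4.]]),maxiter=150))
    res = _minimize_neldermead(fun, x0, args, callback, bounds=bounds,
                               **options)
    fsim[j] = func(sim[j])
              ~~~~^^^^^^^^
    fx = function(np.copy(x), *(wrapper_args + args))
  File "h.py", line 25, in cost
    uv=(project(model(k,*v[:2]/1000,v[2]/20,z0,bed),cam)-[u0,v0]+.5)*S-.5
        ~~~~~~~^^^^^^^^^^^^^^^^^^^^^^^^^^^^^^^^^^^^^^^^^
  File "h.py", line 6, in project
    p=imaging.camera_params(cam);K=np.array([[p['fx'],0,p['cx']],[0,p['fy'],p['cy']],[0,0,1]])
ValueError: time passes only in moves, steps and waits
```

```bash
sed -i 's/^DIM=/CP={c:imaging.camera_params(c) for c in ("top","scene","wrist")}\nDIM=/; s/p=imaging.camera_params(cam);/p=CP[cam];/' h.py
cat > m.py <<'E'
from h import *
im=imaging.snapshot('top')
for k,q,xy in [('long','long_center',(.445,-.311)),('short','short_center',(.617,-.278)),('round','round_center',(.481,-.1)),('square','square_center',(.615,-.119)),
 ('long','bed_long',(.477,.178)),('short','bed_short',(.486,.327)),('round','bed_round',(.604,.154)),('square','bed_square',(.626,.323))]:
    bed=q[0]=='b';z=.022 if bed else 0
    u=project([[*xy,.02]],'top')[0]
    c=[d for d in imaging.outline_of('top',q) if np.any(d['mask'])]
    f=lambda d:np.hypot(*(np.array(np.where(d['mask'])).mean(1)[::-1]-u))
    c=[d for d in c if f(d)<15]
    if c: print(q,'net',c[0]['mask'].sum(),np.round(fit(k,c[0]['mask'],*xy,z,bed),4))
    x0,y0=np.int32(u)-45;w=cv2.cvtColor(im[y0:y0+90,x0:x0+90],cv2.COLOR_BGR2HSV)
    m=(w[...,2]>150)if bed else (w[...,1]<60)
    n,l,st,ce=cv2.connectedComponentsWithStats(np.uint8(m))
    j=min(range(1,n),key=lambda j:np.hypot(*(ce[j]-45))+ (99 if st[j,4]<100 else 0))
    mm=np.zeros(im.shape[:2],bool);mm[y0:y0+90,x0:x0+90]=l==j
    print(q,'col',mm.sum(),np.round(fit(k,mm,*xy,z,bed),4))
print(sensors.state()['clock'])
E
python3 m.py
```

```text
long_center net 760 [ 0.4405 -0.311   3.7652  0.9126]
long_center col 781 [ 0.4409 -0.3111  3.754   0.9361]
short_center net 499 [ 0.6143 -0.2811  0.0974  0.9553]
short_center col 467 [ 0.6143 -0.281   0.104   0.9281]
round_center net 497 [ 0.4789 -0.1048  0.337   0.9163]
round_center col 510 [ 0.4792 -0.1042  0.2722  0.9405]
square_center net 649 [ 0.6195 -0.1214 -0.5583  0.9536]
square_center col 640 [ 0.6195 -0.1208  1.0111  0.9467]
bed_long net 703 [ 0.4751  0.177  -0.3075  0.9086]
bed_long col 753 [0.4761 0.1771 2.8255 0.9615]
bed_short net 454 [0.4876 0.3258 3.0795 0.9158]
bed_short col 455 [ 0.487   0.3265 -0.0788  0.9523]
bed_round net 504 [0.5983 0.1522 0.31   0.9673]
bed_round col 505 [0.5981 0.1522 0.3336 0.9712]
bed_square net 624 [0.6197 0.3238 1.6001 0.9701]
bed_square col 626 [0.6197 0.3237 0.0256 0.9811]
1.15
```

```bash
cat > p.py <<'E'
import sys,json,numpy as np
from workcell import sensors
def plan(wps,start=None):
    s=sensors.state();p=np.array(s['tool_pos']);R=np.array(s['eef_rot']);yaw=np.arctan2(R[1,0],R[0,0])
    print('t',s['clock'],'p',np.round(p,4),'yaw',round(yaw,3),'w',round(s['gripper_width'],4),'F',round(s['grip_force'],1))
    for w in wps:
        T=np.array(w[:3]);ty=w[3]
        while True:
            c,sn=np.cos(yaw),np.sin(yaw);A=np.array([[c,sn,0],[sn,-c,0],[0,0,-1]])
            d=A.T@(T-p);k=max(1,np.abs(d).max()/.149);dy=(ty-yaw)/np.ceil(k) if k>1 else ty-yaw
            dy=np.clip(dy,-1.1,1.1)
            row=np.round(np.r_[d/k/.15,0,0,-dy/2],3);st=row[:3]*.15
            n=int(np.ceil(max(np.linalg.norm(st)/.0417,abs(dy)/.125)))+1
            print(w,row.tolist(),'rows',n)
            p=p+A@st;yaw-=row[5]*2
            if k==1 and abs(ty-yaw)<.01:break
E
python3 -c "
from p import plan
plan([(.441,-.311,.12,.615),(.441,-.311,.004,.615),(.441,-.311,.12,.615),(.476,.177,.12,-.314),(.476,.177,.027,-.314)])"
```

```text
t 1.15 p [ 0.2779 -0.5876  0.2147] yaw 0.442 w 0.0952 F 0.0
(0.441, -0.311, 0.12, 0.615) [0.993, -0.674, 0.354, 0.0, 0.0, -0.043] rows 6
(0.441, -0.311, 0.12, 0.615) [0.821, -0.459, 0.277, 0.0, 0.0, -0.044] rows 5
(0.441, -0.311, 0.004, 0.615) [-0.0, -0.0, 0.773, 0.0, 0.0, 0.0] rows 4
(0.441, -0.311, 0.12, 0.615) [-0.0, -0.0, -0.773, 0.0, 0.0, 0.0] rows 4
(0.476, 0.177, 0.12, -0.314) [0.815, -0.993, 0.0, 0.0, 0.0, 0.155] rows 6
(0.476, 0.177, 0.12, -0.314) [0.394, -0.993, 0.0, 0.0, 0.0, 0.155] rows 5
(0.476, 0.177, 0.12, -0.314) [0.061, -0.907, 0.0, 0.0, 0.0, 0.155] rows 5
(0.476, 0.177, 0.027, -0.314) [-0.0, 0.0, 0.62, 0.0, 0.0, -0.0] rows 4
```

>>> carry_out:
  moves:
    - [0.993, -0.674, 0.354, 0, 0, -0.043]
    - [0.993, -0.674, 0.354, 0, 0, -0.043]
    - [0.993, -0.674, 0.354, 0, 0, -0.043]
    - [0.993, -0.674, 0.354, 0, 0, -0.043]
    - [0.993, -0.674, 0.354, 0, 0, -0.043]
    - [0.993, -0.674, 0.354, 0, 0, -0.043]
    - [0.993, -0.674, 0.354, 0, 0, -0.043]
  grip: 0.1
  grip_force: 30

```text
clock: 1.73
tool_pos: [0.3697, -0.4317, 0.1614]
eef_rot: [[0.863, 0.506, -0.001], [0.506, -0.863, -0.0], [-0.0, -0.0, -1.0]]
contact_force: [0.3, 0.1, -0.5]
gripper_width: 0.055
grip_force: 0.0
```

>>> carry_out:
  moves:
    - [0.821, -0.459, 0.277, 0, 0, -0.044]
    - [0.821, -0.459, 0.277, 0, 0, -0.044]
    - [0.821, -0.459, 0.277, 0, 0, -0.044]
    - [0.821, -0.459, 0.277, 0, 0, -0.044]
    - [0.821, -0.459, 0.277, 0, 0, -0.044]
    - [0.821, -0.459, 0.277, 0, 0, -0.044]
    - [0.821, -0.459, 0.277, 0, 0, -0.044]

```text
clock: 2.32
tool_pos: [0.4411, -0.313, 0.1211]
eef_rot: [[0.817, 0.577, 0.001], [0.577, -0.817, -0.002], [-0.0, 0.002, -1.0]]
contact_force: [0.3, 0.4, 0.2]
gripper_width: 0.0523
grip_force: 0.0
```

```bash
cat >> h.py <<'E'
def wristcam():
    s=sensors.state();p=imaging.camera_params('wrist');T=np.eye(4);T[:3,:3]=s['eef_rot'];T[:3,3]=s['tool_pos']
    W=np.linalg.inv(T@p['T_tool_cam']);p=dict(p,rvec=cv2.Rodrigues(W[:3,:3])[0],tvec=W[:3,3]);CP['wrist']=p
    return imaging.snapshot('wrist')
E
python3 - <<'E'
from h import *
im=wristcam();cv2.imwrite('pics/w1.png',im)
for d in imaging.outline_of('wrist','long_center')[:2]:
    print(d['conf'],d['mask'].sum(),np.round(fit('long',d['mask'],.441,-.311,0,False,'wrist'),4))
E
```

```text
(no output)
```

View pics/w1.png

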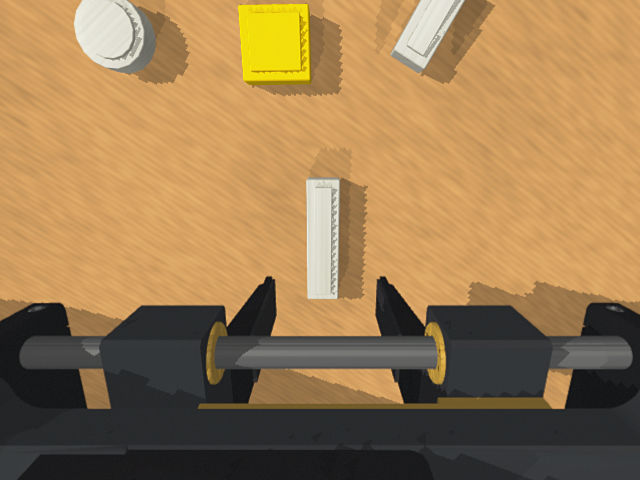

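The wrist view shows the long bar upright at (323,238), running from row 179 to 298. It is aligned with and centred between the fingers (columns 272 and 380). I'll check its position lengthways from the colour mask.

Run:
```python
from h import *
im=wristcam();w=cv2.cvtColor(im,cv2.COLOR_BGR2HSV)
m=np.uint8((w[...,1]<60)&(w[...,2]>90));n,l=cv2.connectedComponents(m);m=l==l[240,316]
print(m.sum(),np.round(fit('long',m,.441,-.311,0,False,'wrist'),4))
```

```text
3908 [ 0.4414 -0.3114  0.6112  0.9648]
```

>>> carry_out:
  moves:
    - [0, 0, 0.4, 0, 0, 0]
    - [0, 0, 0.6, 0, 0, 0]
    - [0, 0, 0.77, 0, 0, 0]
    - [0, 0, 0.77, 0, 0, 0]
    - [0, 0, 0.77, 0, 0, 0]

```text
clock: 2.88
tool_pos: [0.4407, -0.312, 0.0045]
eef_rot: [[0.817, 0.576, -0.001], [0.576, -0.817, 0.0], [-0.0, -0.001, -1.0]]
contact_force: [-0.3, 0.7, 0.3]
gripper_width: 0.0524
grip_force: 0.0
```

>>> carry_out:
  moves:
    - [0, 0, 0, 0, 0, 0]
    - [0, 0, 0, 0, 0, 0]
    - [0, 0, 0, 0, 0, 0]
    - [0, 0, 0, 0, 0, 0]
    - [0, 0, 0, 0, 0, 0]
    - [0, 0, 0, 0, 0, 0]
  grip: -1

```text
clock: 3.38
tool_pos: [0.4411, -0.3111, 0.005]
eef_rot: [[0.816, 0.578, 0.0], [0.578, -0.816, -0.0], [-0.0, 0.0, -1.0]]
contact_force: [-1.7, 0.9, 3.1]
gripper_width: 0.0257
grip_force: 30.0
```

The wrist fit agrees with the top fit and the bar is gripped. I'll lift it, carry it over and look again above the bed.

>>> carry_out:
  moves:
    - [0, 0, -0.3, 0, 0, 0]
    - [0, 0, -0.6, 0, 0, 0]
    - [0, 0, -0.77, 0, 0, 0]
    - [0, 0, -0.77, 0, 0, 0]
    - [0, 0, -0.77, 0, 0, 0]

```text
clock: 3.8
tool_pos: [0.4424, -0.3121, 0.1228]
eef_rot: [[0.816, 0.578, 0.004], [0.578, -0.816, -0.004], [0.001, 0.005, -1.0]]
contact_force: [-0.3, 0.3, -3.0]
gripper_width: 0.0258
grip_force: 30.0
```

>>> carry_out:
  moves:
    - [0.815, -0.993, 0, 0, 0, 0.155]
    - [0.815, -0.993, 0, 0, 0, 0.155]
    - [0.815, -0.993, 0, 0, 0, 0.155]
    - [0.815, -0.993, 0, 0, 0, 0.155]
    - [0.815, -0.993, 0, 0, 0, 0.155]
    - [0.815, -0.993, 0, 0, 0, 0.155]
    - [0.815, -0.993, 0, 0, 0, 0.155]

```text
clock: 4.38
tool_pos: [0.4533, -0.1169, 0.1176]
eef_rot: [[0.953, 0.304, -0.004], [0.304, -0.953, 0.001], [-0.003, -0.002, -1.0]]
contact_force: [-0.1, 0.3, -0.8]
gripper_width: 0.026
grip_force: 30.0
```

>>> carry_out:
  moves:
    - [0.394, -0.993, 0, 0, 0, 0.155]
    - [0.394, -0.993, 0, 0, 0, 0.155]
    - [0.394, -0.993, 0, 0, 0, 0.155]
    - [0.394, -0.993, 0, 0, 0, 0.155]
    - [0.394, -0.993, 0, 0, 0, 0.155]
    - [0.394, -0.993, 0, 0, 0, 0.155]
    - [0.394, -0.993, 0, 0, 0, 0.155]

```text
clock: 4.97
tool_pos: [0.4659, 0.0401, 0.119]
eef_rot: [[1.0, -0.004, -0.002], [-0.004, -1.0, -0.001], [-0.002, 0.001, -1.0]]
contact_force: [-0.4, 0.0, -1.6]
gripper_width: 0.0256
grip_force: 30.0
```

>>> carry_out:
  moves:
    - [0.061, -0.907, 0, 0, 0, 0.155]
    - [0.061, -0.907, 0, 0, 0, 0.155]
    - [0.061, -0.907, 0, 0, 0, 0.155]
    - [0.061, -0.907, 0, 0, 0, 0.155]
    - [0.061, -0.907, 0, 0, 0, 0.155]
    - [0.061, -0.907, 0, 0, 0, 0.155]
    - [0.061, -0.907, 0, 0, 0, 0.155]

```text
clock: 5.55
tool_pos: [0.4762, 0.1751, 0.1194]
eef_rot: [[0.95, -0.311, -0.001], [-0.311, -0.95, -0.001], [-0.001, 0.001, -1.0]]
contact_force: [-0.3, -0.2, -1.2]
gripper_width: 0.0258
grip_force: 30.0
```

Run:
```python
from h import *
from p import plan
im=wristcam();cv2.imwrite('pics/w2.png',im)
plan([(.476,.177,.027,-.314),(.476,.177,.12,-.314),(.6145,-.281,.12,.1),(.6145,-.281,.004,.1)])
```

```text
t 5.6 p [0.4762 0.1751 0.1195] yaw -0.317 w 0.0258 F 30.0
(0.476, 0.177, 0.027, -0.314) [-0.005, -0.012, 0.617, 0.0, 0.0, -0.001] rows 4
(0.476, 0.177, 0.12, -0.314) [-0.0, 0.0, -0.62, 0.0, 0.0, -0.0] rows 4
(0.6145, -0.281, 0.12, 0.1) [0.692, 0.993, -0.0, 0.0, 0.0, -0.069] rows 6
(0.6145, -0.281, 0.12, 0.1) [0.505, 0.993, -0.0, 0.0, 0.0, -0.069] rows 6
(0.6145, -0.281, 0.12, 0.1) [0.282, 0.818, -0.0, 0.0, 0.0, -0.069] rows 5
(0.6145, -0.281, 0.004, 0.1) [-0.001, 0.0, 0.773, 0.0, 0.0, -0.0] rows 4
```

View pics/w2.png

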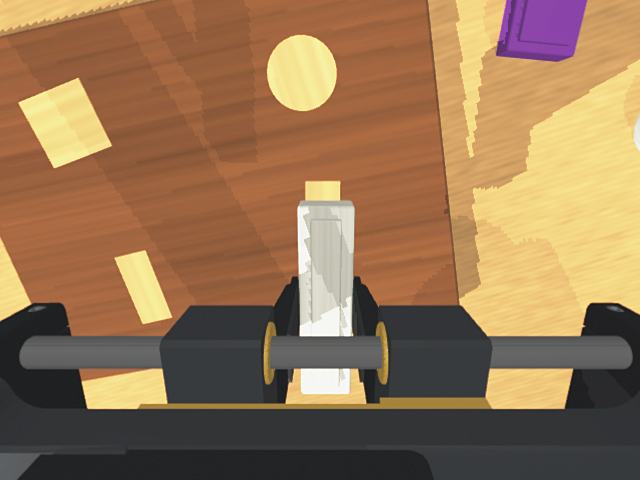

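The held bar (column 326) lines up with its bed, whose visible end is at (323,190). I'll lower it, release, and go on to the short bar.

>>> carry_out:
  moves:
    - [0, -0.01, 0.25, 0, 0, 0]
    - [0, -0.01, 0.48, 0, 0, 0]
    - [0, -0.01, 0.58, 0, 0, 0]
    - [0, -0.01, 0.62, 0, 0, 0]
    - [0, -0.01, 0.62, 0, 0, 0]
    - [0, -0.01, 0.62, 0, 0, 0]

```text
clock: 6.1
tool_pos: [0.477, 0.177, 0.0273]
eef_rot: [[0.95, -0.311, 0.001], [-0.311, -0.95, -0.0], [0.001, -0.0, -1.0]]
contact_force: [-0.8, 0.8, -1.2]
gripper_width: 0.0256
grip_force: 30.0
```

>>> carry_out:
  moves:
    - [0, 0, 0, 0, 0, 0]
    - [0, 0, 0, 0, 0, 0]
    - [0, 0, 0, 0, 0, 0]
    - [0, 0, 0, 0, 0, 0]
    - [0, 0, -0.3, 0, 0, 0]
    - [0, 0, -0.62, 0, 0, 0]
    - [0, 0, -0.62, 0, 0, 0]
    - [0, 0, -0.62, 0, 0, 0]
  grip: 0.1

```text
clock: 6.77
tool_pos: [0.4798, 0.1794, 0.1252]
eef_rot: [[0.951, -0.309, 0.009], [-0.309, -0.951, 0.002], [0.008, -0.005, -1.0]]
contact_force: [-0.3, 0.6, -0.8]
gripper_width: 0.0524
grip_force: 0.0
```

>>> carry_out:
  moves:
    - [0.692, 0.993, 0, 0, 0, -0.069]
    - [0.692, 0.993, 0, 0, 0, -0.069]
    - [0.692, 0.993, 0, 0, 0, -0.069]
    - [0.692, 0.993, 0, 0, 0, -0.069]
    - [0.692, 0.993, 0, 0, 0, -0.069]
    - [0.692, 0.993, 0, 0, 0, -0.069]
    - [0.692, 0.993, 0, 0, 0, -0.069]

```text
clock: 7.35
tool_pos: [0.5283, 0.0041, 0.1182]
eef_rot: [[0.984, -0.178, -0.003], [-0.178, -0.984, 0.001], [-0.003, -0.0, -1.0]]
contact_force: [-0.5, 0.4, -0.5]
gripper_width: 0.0523
grip_force: 0.0
```

>>> carry_out:
  moves:
    - [0.505, 0.993, 0, 0, 0, -0.069]
    - [0.505, 0.993, 0, 0, 0, -0.069]
    - [0.505, 0.993, 0, 0, 0, -0.069]
    - [0.505, 0.993, 0, 0, 0, -0.069]
    - [0.505, 0.993, 0, 0, 0, -0.069]
    - [0.505, 0.993, 0, 0, 0, -0.069]
    - [0.505, 0.993, 0, 0, 0, -0.069]

```text
clock: 7.93
tool_pos: [0.577, -0.1535, 0.1188]
eef_rot: [[0.999, -0.037, -0.002], [-0.037, -0.999, 0.001], [-0.002, -0.001, -1.0]]
contact_force: [0.7, 0.1, -0.6]
gripper_width: 0.052
grip_force: 0.0
```

>>> carry_out:
  moves:
    - [0.282, 0.818, 0, 0, 0, -0.069]
    - [0.282, 0.818, 0, 0, 0, -0.069]
    - [0.282, 0.818, 0, 0, 0, -0.069]
    - [0.282, 0.818, 0, 0, 0, -0.069]
    - [0.282, 0.818, 0, 0, 0, -0.069]
    - [0.282, 0.818, 0, 0, 0, -0.069]

```text
clock: 8.43
tool_pos: [0.6149, -0.2771, 0.1193]
eef_rot: [[0.995, 0.101, -0.001], [0.101, -0.995, 0.002], [-0.001, -0.002, -1.0]]
contact_force: [-0.8, 1.0, -0.3]
gripper_width: 0.0522
grip_force: 0.0
```

```bash
cat > chk.py <<'E'
from h import *
from p import plan
def chk(k,x,y,z0=.022):
    im=imaging.snapshot('top');u=np.int32(project([[x,y,z0+.02]],'top')[0])
    w=cv2.cvtColor(im,cv2.COLOR_BGR2HSV);m=np.uint8(w[...,1]<70);n,l,st,ce=cv2.connectedComponentsWithStats(m)
    j=l[u[1],u[0]]
    if j==0 or st[j,4]>2000: print('no blob',st[j,4]);return im
    print(k,st[j,4],np.round(fit(k,l==j,x,y,z0,False),4));return im
E
python3 - <<'E'
from chk import *
chk('long',.476,.177)
im=wristcam();w=cv2.cvtColor(im,cv2.COLOR_BGR2HSV)
m=np.uint8((w[...,1]<60)&(w[...,2]>90));n,l=cv2.connectedComponents(m);u=np.int32(project([[.6145,-.281,.02]],'wrist')[0]);print(u);m=l==l[u[1],u[0]]
print(m.sum(),np.round(fit('short',m,.6145,-.281,0,False,'wrist'),4))
plan([(.6145,-.281,.004,.1),(.6145,-.281,.12,.1),(.487,.3262,.12,-.075),(.487,.3262,.027,-.075)])
E
```

```text
long 831 [0.4766 0.177  2.8295 0.9551]
[329 246]
2390 [ 0.6147 -0.2818  3.2363  0.9518]
t 8.5333 p [ 0.6149 -0.2768  0.1196] yaw 0.102 w 0.0525 F 0.0
(0.6145, -0.281, 0.004, 0.1) [-0.005, 0.027, 0.771, 0.0, 0.0, 0.001] rows 4
(0.6145, -0.281, 0.12, 0.1) [-0.0, 0.0, -0.773, 0.0, 0.0, 0.0] rows 4
(0.487, 0.3262, 0.12, -0.075) [-0.107, -0.993, -0.0, 0.0, 0.0, 0.018] rows 5
(0.487, 0.3262, 0.12, -0.075) [-0.143, -0.993, -0.0, 0.0, 0.0, 0.017] rows 5
(0.487, 0.3262, 0.12, -0.075) [-0.177, -0.993, -0.0, 0.0, 0.0, 0.018] rows 5
(0.487, 0.3262, 0.12, -0.075) [-0.215, -0.993, -0.0, 0.0, 0.0, 0.017] rows 5
(0.487, 0.3262, 0.12, -0.075) [-0.026, -0.106, -0.0, 0.0, 0.0, 0.018] rows 2
(0.487, 0.3262, 0.027, -0.075) [-0.0, 0.0, 0.62, 0.0, 0.0, -0.0] rows 4
```

The long bar is within 1 mm of its bed. Next is the short bar.

>>> carry_out:
  moves:
    - [-0.005, 0.03, 0.25, 0, 0, 0]
    - [-0.005, 0.03, 0.5, 0, 0, 0]
    - [-0.005, 0.03, 0.77, 0, 0, 0]
    - [-0.005, 0.03, 0.77, 0, 0, 0]
    - [-0.005, 0.03, 0.77, 0, 0, 0]
    - [-0.005, 0.03, 0.77, 0, 0, 0]

```text
clock: 9.03
tool_pos: [0.6148, -0.2822, 0.0046]
eef_rot: [[0.995, 0.101, -0.0], [0.101, -0.995, 0.0], [-0.0, -0.001, -1.0]]
contact_force: [-0.4, 0.1, 0.7]
gripper_width: 0.0523
grip_force: 0.0
```

>>> carry_out:
  moves:
    - [0, 0, 0, 0, 0, 0]
    - [0, 0, 0, 0, 0, 0]
    - [0, 0, 0, 0, 0, 0]
    - [0, 0, 0, 0, 0, 0]
    - [0, 0, 0, 0, 0, 0]
    - [0, 0, 0, 0, 0, 0]
  grip: -1

```text
clock: 9.53
tool_pos: [0.6149, -0.2837, 0.0046]
eef_rot: [[0.995, 0.099, -0.0], [0.099, -0.995, 0.001], [-0.0, -0.001, -1.0]]
contact_force: [-0.7, 1.2, 1.3]
gripper_width: 0.0253
grip_force: 30.0
```

>>> carry_out:
  moves:
    - [0, 0, -0.3, 0, 0, 0]
    - [0, 0, -0.6, 0, 0, 0]
    - [0, 0, -0.77, 0, 0, 0]
    - [0, 0, -0.77, 0, 0, 0]
    - [0, 0, -0.77, 0, 0, 0]

```text
clock: 9.95
tool_pos: [0.6166, -0.2851, 0.1235]
eef_rot: [[0.995, 0.1, 0.005], [0.1, -0.995, -0.003], [0.005, 0.004, -1.0]]
contact_force: [-0.5, 0.3, -0.9]
gripper_width: 0.0254
grip_force: 30.0
```

>>> carry_out:
  moves:
    - [-0.107, -0.993, 0, 0, 0, 0.018]
    - [-0.107, -0.993, 0, 0, 0, 0.018]
    - [-0.107, -0.993, 0, 0, 0, 0.018]
    - [-0.107, -0.993, 0, 0, 0, 0.018]
    - [-0.107, -0.993, 0, 0, 0, 0.018]
    - [-0.107, -0.993, 0, 0, 0, 0.018]

```text
clock: 10.45
tool_pos: [0.5825, -0.1359, 0.1176]
eef_rot: [[0.998, 0.066, -0.004], [0.066, -0.998, 0.001], [-0.004, -0.001, -1.0]]
contact_force: [-0.2, -0.2, -1.3]
gripper_width: 0.0257
grip_force: 30.0
```

>>> carry_out:
  moves:
    - [-0.143, -0.993, 0, 0, 0, 0.018]
    - [-0.143, -0.993, 0, 0, 0, 0.018]
    - [-0.143, -0.993, 0, 0, 0, 0.018]
    - [-0.143, -0.993, 0, 0, 0, 0.018]
    - [-0.143, -0.993, 0, 0, 0, 0.018]
    - [-0.143, -0.993, 0, 0, 0, 0.018]

```text
clock: 10.95
tool_pos: [0.5529, 0.0098, 0.119]
eef_rot: [[1.0, 0.029, -0.001], [0.029, -1.0, -0.001], [-0.001, 0.001, -1.0]]
contact_force: [-0.3, -0.2, -1.4]
gripper_width: 0.0257
grip_force: 30.0
```

>>> carry_out:
  moves:
    - [-0.177, -0.993, 0, 0, 0, 0.018]
    - [-0.177, -0.993, 0, 0, 0, 0.018]
    - [-0.177, -0.993, 0, 0, 0, 0.018]
    - [-0.177, -0.993, 0, 0, 0, 0.018]
    - [-0.177, -0.993, 0, 0, 0, 0.018]
    - [-0.177, -0.993, 0, 0, 0, 0.018]

```text
clock: 11.45
tool_pos: [0.5231, 0.1574, 0.1195]
eef_rot: [[1.0, -0.008, -0.0], [-0.008, -1.0, -0.001], [-0.0, 0.001, -1.0]]
contact_force: [-0.3, -1.1, -0.5]
gripper_width: 0.0258
grip_force: 30.0
```

>>> carry_out:
  moves:
    - [-0.215, -0.993, 0, 0, 0, 0.018]
    - [-0.215, -0.993, 0, 0, 0, 0.018]
    - [-0.215, -0.993, 0, 0, 0, 0.018]
    - [-0.215, -0.993, 0, 0, 0, 0.018]
    - [-0.215, -0.993, 0, 0, 0, 0.018]
    - [-0.215, -0.993, 0, 0, 0, 0.018]
    - [-0.215, -0.993, 0, 0, 0, 0.018]

```text
clock: 12.03
tool_pos: [0.4926, 0.3053, 0.1196]
eef_rot: [[0.999, -0.046, -0.0], [-0.046, -0.999, -0.001], [-0.0, 0.001, -1.0]]
contact_force: [0.4, -0.6, -1.4]
gripper_width: 0.026
grip_force: 30.0
```

>>> carry_out:
  moves:
    - [-0.026, -0.106, 0, 0, 0, 0.018]
    - [-0.026, -0.106, 0, 0, 0, 0.018]
    - [-0.026, -0.106, 0, 0, 0, 0.018]
    - [-0.026, -0.106, 0, 0, 0, 0.018]
    - [-0.026, -0.106, 0, 0, 0, 0.018]

```text
clock: 12.45
tool_pos: [0.4888, 0.3221, 0.12]
eef_rot: [[0.997, -0.081, -0.0], [-0.081, -0.997, -0.0], [0.0, 0.0, -1.0]]
contact_force: [-1.0, 0.2, -1.9]
gripper_width: 0.026
grip_force: 30.0
```

Run:
```python
from p import plan
plan([(.487,.3262,.027,-.075),(.487,.3262,.12,-.075),(.479,-.1045,.12,.1),(.479,-.1045,.004,.1),(.479,-.1045,.12,.1),(.598,.1522,.12,.1)])
```

```text
t 12.45 p [0.4888 0.3221 0.12  ] yaw -0.081 w 0.026 F 30.0
(0.487, 0.3262, 0.027, -0.075) [-0.014, -0.026, 0.62, 0.0, 0.0, -0.003] rows 4
(0.487, 0.3262, 0.12, -0.075) [-0.0, -0.0, -0.62, 0.0, 0.0, -0.0] rows 4
(0.479, -0.1045, 0.12, 0.1) [0.056, 0.993, -0.0, 0.0, 0.0, -0.029] rows 5
(0.479, -0.1045, 0.12, 0.1) [-0.001, 0.993, -0.0, 0.0, 0.0, -0.029] rows 5
(0.479, -0.1045, 0.12, 0.1) [-0.052, 0.882, -0.0, 0.0, 0.0, -0.03] rows 5
(0.479, -0.1045, 0.004, 0.1) [-0.0, 0.0, 0.773, 0.0, 0.0, 0.0] rows 4
(0.479, -0.1045, 0.12, 0.1) [-0.0, 0.0, -0.773, 0.0, 0.0, 0.0] rows 4
(0.598, 0.1522, 0.12, 0.1) [0.588, -0.993, -0.0, 0.0, 0.0, 0.0] rows 6
(0.598, 0.1522, 0.12, 0.1) [0.373, -0.63, -0.0, 0.0, 0.0, 0.0] rows 4
```

>>> carry_out:
  moves:
    - [-0.014, -0.026, 0.25, 0, 0, 0]
    - [-0.014, -0.026, 0.48, 0, 0, 0]
    - [-0.014, -0.026, 0.58, 0, 0, 0]
    - [-0.014, -0.026, 0.62, 0, 0, 0]
    - [-0.014, -0.026, 0.62, 0, 0, 0]
    - [-0.014, -0.026, 0.62, 0, 0, 0]

```text
clock: 12.95
tool_pos: [0.487, 0.327, 0.0273]
eef_rot: [[0.997, -0.08, 0.001], [-0.08, -0.997, 0.0], [0.001, -0.0, -1.0]]
contact_force: [-1.0, -0.4, 0.3]
gripper_width: 0.026
grip_force: 30.0
```

>>> carry_out:
  moves:
    - [0, 0, 0, 0, 0, 0]
    - [0, 0, 0, 0, 0, 0]
    - [0, 0, 0, 0, 0, 0]
    - [0, 0, 0, 0, 0, 0]
    - [0, 0, -0.3, 0, 0, 0]
    - [0, 0, -0.62, 0, 0, 0]
    - [0, 0, -0.62, 0, 0, 0]
    - [0, 0, -0.62, 0, 0, 0]
  grip: 0.1

```text
clock: 13.62
tool_pos: [0.4897, 0.3292, 0.1258]
eef_rot: [[0.997, -0.08, 0.009], [-0.08, -0.997, 0.005], [0.009, -0.006, -1.0]]
contact_force: [0.7, 0.6, -0.2]
gripper_width: 0.0523
grip_force: 0.0
```

>>> carry_out:
  moves:
    - [0.056, 0.993, 0, 0, 0, -0.03]
    - [0.056, 0.993, 0, 0, 0, -0.03]
    - [0.056, 0.993, 0, 0, 0, -0.03]
    - [0.056, 0.993, 0, 0, 0, -0.03]
    - [0.056, 0.993, 0, 0, 0, -0.03]
    - [0.056, 0.993, 0, 0, 0, -0.03]
  grip: 0.6

```text
clock: 14.12
tool_pos: [0.4823, 0.1771, 0.1188]
eef_rot: [[1.0, -0.023, -0.002], [-0.023, -1.0, -0.0], [-0.002, 0.0, -1.0]]
contact_force: [-0.0, -0.4, -0.2]
gripper_width: 0.0758
grip_force: 0.0
```

>>> carry_out:
  moves:
    - [0, 0.993, 0, 0, 0, -0.03]
    - [0, 0.993, 0, 0, 0, -0.03]
    - [0, 0.993, 0, 0, 0, -0.03]
    - [0, 0.993, 0, 0, 0, -0.03]
    - [0, 0.993, 0, 0, 0, -0.03]
    - [0, 0.993, 0, 0, 0, -0.03]

```text
clock: 14.62
tool_pos: [0.48, 0.0294, 0.1195]
eef_rot: [[0.999, 0.038, -0.001], [0.038, -0.999, 0.001], [-0.001, -0.001, -1.0]]
contact_force: [-0.2, 0.8, 0.9]
gripper_width: 0.076
grip_force: 0.0
```

>>> carry_out:
  moves:
    - [-0.052, 0.882, 0, 0, 0, -0.03]
    - [-0.052, 0.882, 0, 0, 0, -0.03]
    - [-0.052, 0.882, 0, 0, 0, -0.03]
    - [-0.052, 0.882, 0, 0, 0, -0.03]
    - [-0.052, 0.882, 0, 0, 0, -0.03]
    - [-0.052, 0.882, 0, 0, 0, -0.03]
    - [-0.052, 0.882, 0, 0, 0, -0.03]

```text
clock: 15.2
tool_pos: [0.4776, -0.1012, 0.1196]
eef_rot: [[0.995, 0.102, -0.001], [0.102, -0.995, 0.001], [-0.001, -0.001, -1.0]]
contact_force: [0.5, -0.1, 0.2]
gripper_width: 0.0761
grip_force: 0.0
```

Run:
```python
from chk import *
chk('short',.487,.3262)
im=wristcam();w=cv2.cvtColor(im,cv2.COLOR_BGR2HSV)
m=np.uint8((w[...,1]<60)&(w[...,2]>90));n,l=cv2.connectedComponents(m);u=np.int32(project([[.479,-.1045,.02]],'wrist')[0]);print(u);m=l==l[u[1],u[0]]
print(m.sum(),np.round(fit('round',m,.479,-.1045,0,False,'wrist'),4))
plan([(.479,-.1045,.004,.1)])
```

```text
short 533 [0.4859 0.327  3.0807 0.9403]
[328 244]
2814 [ 0.4802 -0.105   0.0917  0.9496]
t 15.3 p [ 0.4776 -0.1014  0.1198] yaw 0.102 w 0.0759 F 0.0
(0.479, -0.1045, 0.004, 0.1) [0.007, 0.022, 0.772, 0.0, 0.0, 0.001] rows 4
```

The short bar is within about 1.5 mm of its bed. Next is the round mount.

>>> carry_out:
  moves:
    - [0.015, 0.025, 0.25, 0, 0, 0]
    - [0.015, 0.025, 0.5, 0, 0, 0]
    - [0.015, 0.025, 0.77, 0, 0, 0]
    - [0.015, 0.025, 0.77, 0, 0, 0]
    - [0.015, 0.025, 0.77, 0, 0, 0]
    - [0.015, 0.025, 0.77, 0, 0, 0]

```text
clock: 15.8
tool_pos: [0.4801, -0.1056, 0.0044]
eef_rot: [[0.995, 0.101, -0.001], [0.101, -0.995, 0.0], [-0.001, -0.0, -1.0]]
contact_force: [0.5, -0.0, 0.6]
gripper_width: 0.076
grip_force: 0.0
```

>>> carry_out:
  moves:
    - [0, 0, 0, 0, 0, 0]
    - [0, 0, 0, 0, 0, 0]
    - [0, 0, 0, 0, 0, 0]
    - [0, 0, 0, 0, 0, 0]
    - [0, 0, 0, 0, 0, 0]
    - [0, 0, 0, 0, 0, 0]
  grip: -1

```text
clock: 16.3
tool_pos: [0.4801, -0.1066, 0.0047]
eef_rot: [[0.995, 0.099, 0.0], [0.099, -0.995, 0.0], [0.0, -0.0, -1.0]]
contact_force: [-0.7, 2.2, 1.1]
gripper_width: 0.0462
grip_force: 30.0
```

>>> carry_out:
  moves:
    - [0, 0, -0.3, 0, 0, 0]
    - [0, 0, -0.6, 0, 0, 0]
    - [0, 0, -0.77, 0, 0, 0]
    - [0, 0, -0.77, 0, 0, 0]
    - [0, 0, -0.77, 0, 0, 0]

```text
clock: 16.72
tool_pos: [0.4817, -0.1074, 0.1227]
eef_rot: [[0.995, 0.1, 0.005], [0.1, -0.995, -0.002], [0.005, 0.002, -1.0]]
contact_force: [-0.4, -0.4, -1.7]
gripper_width: 0.0466
grip_force: 30.0
```

>>> carry_out:
  moves:
    - [0.588, -0.993, 0, 0, 0, 0]
    - [0.588, -0.993, 0, 0, 0, 0]
    - [0.588, -0.993, 0, 0, 0, 0]
    - [0.588, -0.993, 0, 0, 0, 0]
    - [0.588, -0.993, 0, 0, 0, 0]
    - [0.588, -0.993, 0, 0, 0, 0]
    - [0.588, -0.993, 0, 0, 0, 0]

```text
clock: 17.3
tool_pos: [0.5515, 0.0502, 0.1178]
eef_rot: [[0.995, 0.101, -0.004], [0.101, -0.995, -0.001], [-0.004, 0.0, -1.0]]
contact_force: [-0.4, -0.1, -1.0]
gripper_width: 0.0464
grip_force: 30.0
```

>>> carry_out:
  moves:
    - [0.373, -0.63, 0, 0, 0, 0]
    - [0.373, -0.63, 0, 0, 0, 0]
    - [0.373, -0.63, 0, 0, 0, 0]
    - [0.373, -0.63, 0, 0, 0, 0]
    - [0.373, -0.63, 0, 0, 0, 0]
    - [0.373, -0.63, 0, 0, 0, 0]
    - [0.373, -0.63, 0, 0, 0, 0]

```text
clock: 17.88
tool_pos: [0.5984, 0.148, 0.1193]
eef_rot: [[0.995, 0.098, -0.001], [0.098, -0.995, -0.001], [-0.001, 0.0, -1.0]]
contact_force: [-0.1, -0.1, -1.1]
gripper_width: 0.0462
grip_force: 30.0
```

Run:
```python
from p import plan
plan([(.598,.1522,.027,.1),(.598,.1522,.12,.1),(.6195,-.121,.12,-.56),(.6195,-.121,.004,-.56),(.6195,-.121,.12,-.56),(.62,.3237,.12,.027)])
```

```text
t 17.8833 p [0.5984 0.148  0.1193] yaw 0.098 w 0.0462 F 30.0
(0.598, 0.1522, 0.027, 0.1) [0.0, -0.028, 0.616, 0.0, 0.0, -0.001] rows 4
(0.598, 0.1522, 0.12, 0.1) [0.0, -0.0, -0.62, 0.0, 0.0, -0.0] rows 4
(0.6195, -0.121, 0.12, -0.56) [-0.021, 0.993, -0.0, 0.0, 0.0, 0.165] rows 5
(0.6195, -0.121, 0.12, -0.56) [0.253, 0.794, -0.0, 0.0, 0.0, 0.165] rows 4
(0.6195, -0.121, 0.004, -0.56) [0.0, -0.0, 0.773, 0.0, 0.0, -0.0] rows 4
(0.6195, -0.121, 0.12, -0.56) [0.0, -0.0, -0.773, 0.0, 0.0, -0.0] rows 4
(0.62, 0.3237, 0.12, 0.027) [-0.621, -0.993, -0.0, 0.0, 0.0, -0.098] rows 6
(0.62, 0.3237, 0.12, 0.027) [-0.378, -0.993, -0.0, 0.0, 0.0, -0.098] rows 5
(0.62, 0.3237, 0.12, 0.027) [-0.121, -0.721, -0.0, 0.0, 0.0, -0.098] rows 4
```

>>> carry_out:
  moves:
    - [0, -0.028, 0.25, 0, 0, 0]
    - [0, -0.028, 0.48, 0, 0, 0]
    - [0, -0.028, 0.58, 0, 0, 0]
    - [0, -0.028, 0.62, 0, 0, 0]
    - [0, -0.028, 0.62, 0, 0, 0]
    - [0, -0.028, 0.62, 0, 0, 0]

```text
clock: 18.38
tool_pos: [0.5988, 0.1529, 0.0273]
eef_rot: [[0.995, 0.098, 0.0], [0.098, -0.995, -0.0], [0.0, 0.0, -1.0]]
contact_force: [0.1, 0.3, -0.1]
gripper_width: 0.0463
grip_force: 30.0
```

>>> carry_out:
  moves:
    - [0, 0, 0, 0, 0, 0]
    - [0, 0, 0, 0, 0, 0]
    - [0, 0, 0, 0, 0, 0]
    - [0, 0, 0, 0, 0, 0]
    - [0, 0, -0.3, 0, 0, 0]
    - [0, 0, -0.62, 0, 0, 0]
    - [0, 0, -0.62, 0, 0, 0]
    - [0, 0, -0.62, 0, 0, 0]
  grip: 0.6

```text
clock: 19.05
tool_pos: [0.6025, 0.1548, 0.1262]
eef_rot: [[0.995, 0.1, 0.011], [0.1, -0.995, 0.002], [0.011, -0.001, -1.0]]
contact_force: [0.5, 0.1, 0.1]
gripper_width: 0.0757
grip_force: 0.0
```

>>> carry_out:
  moves:
    - [-0.021, 0.993, 0, 0, 0, 0.165]
    - [-0.021, 0.993, 0, 0, 0, 0.165]
    - [-0.021, 0.993, 0, 0, 0, 0.165]
    - [-0.021, 0.993, 0, 0, 0, 0.165]
    - [-0.021, 0.993, 0, 0, 0, 0.165]
    - [-0.021, 0.993, 0, 0, 0, 0.165]
    - [-0.021, 0.993, 0, 0, 0, 0.165]

```text
clock: 19.63
tool_pos: [0.6099, 0.006, 0.1189]
eef_rot: [[0.974, -0.228, -0.002], [-0.228, -0.974, 0.001], [-0.002, -0.0, -1.0]]
contact_force: [-0.3, -0.0, 0.8]
gripper_width: 0.076
grip_force: 0.0
```

>>> carry_out:
  moves:
    - [0.253, 0.794, 0, 0, 0, 0.165]
    - [0.253, 0.794, 0, 0, 0, 0.165]
    - [0.253, 0.794, 0, 0, 0, 0.165]
    - [0.253, 0.794, 0, 0, 0, 0.165]
    - [0.253, 0.794, 0, 0, 0, 0.165]
    - [0.253, 0.794, 0, 0, 0, 0.165]
    - [0.253, 0.794, 0, 0, 0, 0.165]

```text
clock: 20.22
tool_pos: [0.6201, -0.117, 0.1196]
eef_rot: [[0.849, -0.529, -0.001], [-0.529, -0.849, 0.001], [-0.001, -0.0, -1.0]]
contact_force: [0.5, 0.1, 0.5]
gripper_width: 0.0763
grip_force: 0.0
```

Run:
```python
from chk import *
chk('round',.598,.1522)
im=wristcam();cv2.imwrite('pics/w3.png',im);w=cv2.cvtColor(im,cv2.COLOR_BGR2HSV)
m=np.uint8((w[...,1]<60)&(w[...,2]>90));n,l=cv2.connectedComponents(m);u=np.int32(project([[.6195,-.121,.02]],'wrist')[0]);print(u);m=l==l[u[1],u[0]]
print(m.sum(),np.round(fit('square',m,.6195,-.121,0,False,'wrist'),4))
plan([(.6195,-.121,.004,-.56)])
```

```text
round 537 [0.5987 0.1532 0.1868 0.9515]
[329 244]
3615 [ 0.6203 -0.1215 -0.5295  0.956 ]
t 20.3167 p [ 0.6202 -0.1172  0.1198] yaw -0.558 w 0.0763 F 0.0
(0.6195, -0.121, 0.004, -0.56) [0.009, 0.024, 0.772, 0.0, 0.0, 0.001] rows 4
```

View pics/w3.png

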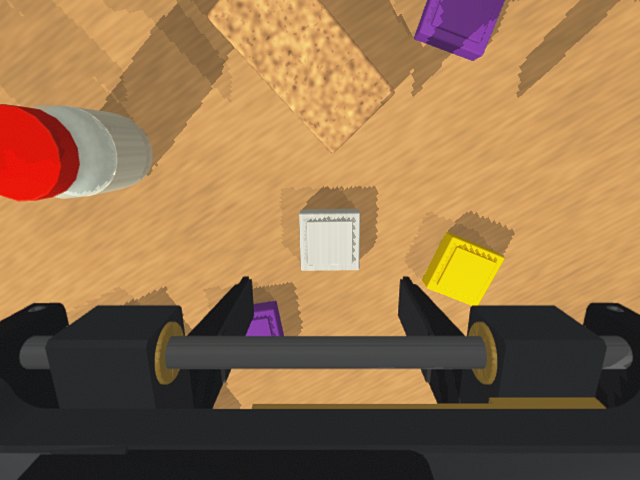

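The square mount sits at (330,241), square to and centred between the fingers, and the fingers have clear gaps to the yellow (465,268) and purple (265,320) blocks. I'll grip it.

>>> carry_out:
  moves:
    - [0.015, 0.024, 0.25, 0, 0, -0.005]
    - [0.015, 0.024, 0.5, 0, 0, -0.005]
    - [0.015, 0.024, 0.77, 0, 0, -0.005]
    - [0.015, 0.024, 0.77, 0, 0, -0.005]
    - [0.015, 0.024, 0.77, 0, 0, -0.005]
    - [0.015, 0.024, 0.77, 0, 0, -0.005]

```text
clock: 20.82
tool_pos: [0.6203, -0.1222, 0.0045]
eef_rot: [[0.853, -0.521, -0.0], [-0.521, -0.853, 0.0], [-0.0, 0.0, -1.0]]
contact_force: [-0.4, 0.0, 0.4]
gripper_width: 0.0759
grip_force: 0.0
```

>>> carry_out:
  moves:
    - [0, 0, 0, 0, 0, 0]
    - [0, 0, 0, 0, 0, 0]
    - [0, 0, 0, 0, 0, 0]
    - [0, 0, 0, 0, 0, 0]
    - [0, 0, 0, 0, 0, 0]
    - [0, 0, 0, 0, 0, 0]
  grip: -1

```text
clock: 21.32
tool_pos: [0.6203, -0.1232, 0.0047]
eef_rot: [[0.852, -0.523, 0.0], [-0.523, -0.852, 0.0], [0.0, -0.0, -1.0]]
contact_force: [-0.6, 1.0, 0.2]
gripper_width: 0.0478
grip_force: 30.0
```

>>> carry_out:
  moves:
    - [0, 0, -0.3, 0, 0, 0]
    - [0, 0, -0.6, 0, 0, 0]
    - [0, 0, -0.77, 0, 0, 0]
    - [0, 0, -0.77, 0, 0, 0]
    - [0, 0, -0.77, 0, 0, 0]

```text
clock: 21.73
tool_pos: [0.622, -0.1239, 0.1232]
eef_rot: [[0.852, -0.523, 0.005], [-0.523, -0.852, -0.002], [0.006, -0.001, -1.0]]
contact_force: [-0.7, 0.3, -1.3]
gripper_width: 0.0479
grip_force: 30.0
```

>>> carry_out:
  moves:
    - [-0.621, -0.993, 0, 0, 0, -0.098]
    - [-0.621, -0.993, 0, 0, 0, -0.098]
    - [-0.621, -0.993, 0, 0, 0, -0.098]
    - [-0.621, -0.993, 0, 0, 0, -0.098]
    - [-0.621, -0.993, 0, 0, 0, -0.098]
    - [-0.621, -0.993, 0, 0, 0, -0.098]
    - [-0.621, -0.993, 0, 0, 0, -0.098]

```text
clock: 22.32
tool_pos: [0.6175, 0.0523, 0.1179]
eef_rot: [[0.938, -0.346, -0.003], [-0.346, -0.938, -0.001], [-0.003, 0.002, -1.0]]
contact_force: [-0.0, -0.9, -1.2]
gripper_width: 0.0477
grip_force: 30.0
```

>>> carry_out:
  moves:
    - [-0.378, -0.993, 0, 0, 0, -0.098]
    - [-0.378, -0.993, 0, 0, 0, -0.098]
    - [-0.378, -0.993, 0, 0, 0, -0.098]
    - [-0.378, -0.993, 0, 0, 0, -0.098]
    - [-0.378, -0.993, 0, 0, 0, -0.098]
    - [-0.378, -0.993, 0, 0, 0, -0.098]
    - [-0.378, -0.993, 0, 0, 0, -0.098]

```text
clock: 22.9
tool_pos: [0.6173, 0.2098, 0.1191]
eef_rot: [[0.987, -0.159, -0.001], [-0.159, -0.987, -0.001], [-0.001, 0.001, -1.0]]
contact_force: [1.0, 0.0, -1.2]
gripper_width: 0.0481
grip_force: 30.0
```

>>> carry_out:
  moves:
    - [-0.121, -0.721, 0, 0, 0, -0.098]
    - [-0.121, -0.721, 0, 0, 0, -0.098]
    - [-0.121, -0.721, 0, 0, 0, -0.098]
    - [-0.121, -0.721, 0, 0, 0, -0.098]
    - [-0.121, -0.721, 0, 0, 0, -0.098]
    - [-0.121, -0.721, 0, 0, 0, -0.098]
    - [-0.121, -0.721, 0, 0, 0, -0.098]

```text
clock: 23.48
tool_pos: [0.6168, 0.3191, 0.1197]
eef_rot: [[0.999, 0.035, -0.001], [0.035, -0.999, -0.001], [-0.001, 0.001, -1.0]]
contact_force: [-0.4, -0.5, -2.3]
gripper_width: 0.0476
grip_force: 30.0
```

Run:
```python
from p import plan
plan([(.62,.3237,.027,.027)])
```

```text
t 23.4833 p [0.6168 0.3191 0.1197] yaw 0.035 w 0.0476 F 30.0
(0.62, 0.3237, 0.027, 0.027) [0.023, -0.03, 0.618, 0.0, 0.0, 0.004] rows 4
```

>>> carry_out:
  moves:
    - [0.023, -0.03, 0.25, 0, 0, 0.004]
    - [0.023, -0.03, 0.48, 0, 0, 0.004]
    - [0.023, -0.03, 0.58, 0, 0, 0.004]
    - [0.023, -0.03, 0.62, 0, 0, 0.004]
    - [0.023, -0.03, 0.62, 0, 0, 0.004]
    - [0.023, -0.03, 0.62, 0, 0, 0.004]

```text
clock: 23.98
tool_pos: [0.6202, 0.3251, 0.0275]
eef_rot: [[1.0, 0.029, 0.0], [0.029, -1.0, 0.0], [0.0, -0.0, -1.0]]
contact_force: [0.7, 0.3, -0.2]
gripper_width: 0.048
grip_force: 30.0
```

>>> carry_out:
  moves:
    - [0, 0, 0, 0, 0, 0]
    - [0, 0, 0, 0, 0, 0]
    - [0, 0, 0, 0, 0, 0]
    - [0, 0, 0, 0, 0, 0]
    - [0, 0, -0.3, 0, 0, 0]
    - [0, 0, -0.6, 0, 0, 0]
    - [0, 0, -0.99, 0, 0, 0]
    - [0, 0, -0.99, 0, 0, 0]
    - [0, 0, -0.99, 0, 0, 0]
  grip: 0.6

```text
clock: 24.73
tool_pos: [0.6236, 0.3279, 0.1854]
eef_rot: [[0.999, 0.03, 0.014], [0.03, -1.0, 0.006], [0.014, -0.005, -1.0]]
contact_force: [0.4, 0.2, 0.6]
gripper_width: 0.0763
grip_force: 0.0
```

>>> carry_out:
  moves:
    - [-0.99, 0.99, 0, 0, 0, 0]
    - [-0.99, 0.99, 0, 0, 0, 0]
    - [-0.99, 0.99, 0, 0, 0, 0]
    - [-0.99, 0.99, 0, 0, 0, 0]
    - [-0.99, 0.99, 0, 0, 0, 0]
    - [-0.99, 0.99, 0, 0, 0, 0]
    - [-0.99, 0.99, 0, 0, 0, 0]

```text
clock: 25.32
tool_pos: [0.4738, 0.1719, 0.1745]
eef_rot: [[1.0, 0.028, -0.001], [0.028, -1.0, -0.0], [-0.001, 0.0, -1.0]]
contact_force: [1.1, 0.3, -0.5]
gripper_width: 0.0761
grip_force: 0.0
```

>>> carry_out:
  moves:
    - [-0.3, 0.99, 0, 0, 0, 0]
    - [-0.3, 0.99, 0, 0, 0, 0]
    - [-0.3, 0.99, 0, 0, 0, 0]
    - [-0.3, 0.99, 0, 0, 0, 0]
    - [-0.3, 0.99, 0, 0, 0, 0]
    - [-0.3, 0.99, 0, 0, 0, 0]

```text
clock: 25.82
tool_pos: [0.436, 0.0227, 0.176]
eef_rot: [[1.0, 0.027, 0.001], [0.027, -1.0, 0.0], [0.001, -0.0, -1.0]]
contact_force: [0.4, 0.6, 0.5]
gripper_width: 0.0763
grip_force: 0.0
```

Run:
```python
from chk import *
im=chk('square',.62,.3237)
chk('long',.476,.177);chk('short',.487,.3262);chk('round',.598,.1522)
cv2.imwrite('pics/t2.png',im)
```

```text
square 717 [0.6179 0.3253 1.6064 0.9549]
long 840 [ 0.4766  0.1769 -0.3101  0.9591]
short 532 [ 0.486   0.327  -0.081   0.9385]
round 534 [0.5987 0.1534 0.1909 0.9504]
```

View pics/t2.png

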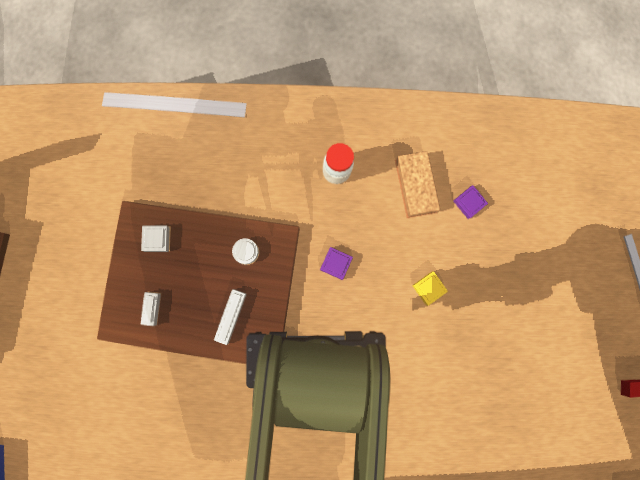

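The mounts now cover their beds at (156,238), (245,251), (151,308) and (230,317). The fits put them within about 2.5 mm, and the jar (339,162) and sanding block (418,184) have not moved.

```bash
python3 -c "
from workcell import job
print(job.job_done())"
```

```text
the job is handed in; nothing more can be done
None
```

The job is handed in at about 26 s of the 106 s allowed: all four mounts lie released on their own beds, within about 2.5 mm of centre by the top camera, and the sanding block and glue jar look unmoved; the judge's verdict was not shown.

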